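Roll a lens tube home against the sprung stop of a bench gauge

ROBOT

A 7-joint arm with a two-finger parallel gripper is mounted at the origin on a cart in front of the work surface, level with it; the furniture and walls round the work are solid. World frame = base frame: x ahead of the robot, y to its left, z up, the work surface at z = 0. Lengths are in m, angles in rad, forces in N, time in s.
With the tool pointing down it reaches from about 0.425 to 0.975 m from the base axis. Payload 16.7 kg.
Tool frame: the origin (TCP) lies midway between the tips of the shut fingers; the grasp point (between the pads) lies 19 mm behind it; y points along the fingers, z is the direction in which the jaws open and shut, and the axes are right-handed (so a half turn about y gives the same grasp; the last joint's range is limited). The gripper opens to 85 mm and grips with 20 to 120 N. Pads are 22 mm wide; open, the fingers measure 114 mm over their backs; the gripper's body (76 mm by 85 mm) begins 54 mm behind the grasp point. The pads swing forward as they close: fully open they stand 13 mm farther back than shut.
Start: joints at [1.149, 0.426, 0.074, 1.606, -0.034, 1.111, -0.067], TCP at [0.182, -0.65, 0.231] pointing down, gripper open.
Joint ranges: [-2.85, 2.85], [-0.5, 2.14], [-1.23, 1.37], [0.21, 2.46], [-1.02, 4.16], [0.16, 2.05], [-2.73, 2.73]. Speed limits (rad/s): [1.89, 1.89, 2.39, 2.39, 3.01, 3.01, 3.01].

INTERFACE

Orientations are given as a 3x3 rotation matrix whose columns are the frame's x, y, z axes.
In Python, from workcell import manip gives the robot as it stands.
- The arm moves only by the tool jog_arm, never from a script. Its argument "moves" is a list that holds one entry, the list of rows, each a list of 4 numbers: the shift along the tool's x, y, z scaled (see below), then the turn about the tool's y scaled (see below). In form: [[[x, y, z, yaw], ...]]. A call has 1 to 10 rows; each row is the pose to reach, as a shift and turn from the pose commanded when the call began, along the tool's axes at that moment, turning the shorter way round; what a row does not reach only later rows make up. The controller multiplies each number of a shift by 200 mm and each number of a turn by 180 degrees. A row lasts 1/12 s, in which the tool goes at most 41.7 mm and 7.16 degrees, less where a joint would pass 70% of its speed; a pose out of reach is approached as far as the arm can. A call with a number of a shift or a turn outside -1 to 1 is refused whole. A call with a gripper value outside its range is refused whole. "hand" is the opening, from 0 (shut) to 1 (fully open), set as the call begins (left out, the last holds). The fingers move at their own pace and stop on an object; "grip_force" is the grip in N (left out, the last holds). Time passes only in rows, so rows that repeat a pose let the fingers close. It gives the time, the measured TCP pose, the force and the opening at its end, in the units of the state.
- manip.read_state(): the state, without advancing time (a new reading comes with each control period).
- manip.read_camera(name): name is "scene" or "side" or "wrist"; returns the picture (480x640x3 uint8, red, green, blue); there is no depth.
- manip.camera_model(name): a dict with "fx", "fy", "cx", "cy" (pixels), "R" (3x3) and "t" (3): a world point X has camera coordinates R X + t. Camera axes: x right, y down, z forward; pixel columns grow to the right and rows downward; lengths in m; the calibration is good to about 2 mm. The wrist camera is an equidistant fisheye: a pixel r from the principal point sees the ray r / f radians off the axis. A picture is of the moment at which its call begins: read the wrist's pose just before it. camera_model takes no time and is no camera call; for the wrist camera it gives the pose at the moment of the call.
- manip.job_done(): hands the job in, once; it reports no verdict.
The state is a dict: "time": time; "joint_pos": joint angles; "joint_vel": joint speeds; "joint_efforts": joint torques, N m; "tool_pos": TCP position; "orientation": TCP orientation; "force": force on the tool from outside, world axes, zero at the start; "torque": the same for the moment, N m; "gripper_width": finger opening in m.
Only numpy, scipy, OpenCV 4.12 (cv2) and the standard library are available. Lean on these libraries where they do the work, as an engineer would, in place of code of your own. Each camera call takes 0.05 s, during which the arm holds its last target.

TASK

Pick up the black lens tube lying on the desk and lay it across the empty lane of the bench gauge, on the near side of the brass sill, and let go of it. Then roll it along the lane by pushing its side, over the sill, until it has pressed the sprung stop in by about 3 mm, keep it pressed like that for a second (never let the stop go in more than 6 mm), then back off gently so that the tube stays lying at rest square between sill and stop. Leave the round tin with the white band where it is.

Things in the scene. Friction and masses are not known exactly. Their poses are not given: they have to be found in the camera images.
- lens_tube_center (a point): The lens tube: black round barrel with fine grip rings and one bright narrow band, 30 mm in diameter, 90 mm long, 0.1 to 0.21 kg, lying on its side on the desk, free to roll. This point is its centre (15 mm above what it lies on); its x axis runs along the barrel, about which it turns as it rolls.
- gauge: Bench gauge, fixed: bright base plate, x = -115 to +125 mm, y = +-62 mm in its own frame. Origin at desk level; x along the lane in the rolling direction, y across (a tube in the lane lies along y), z up. Lane floor at z = 8 mm, between dark side rails: inner faces y = +-50 mm, tops z = 17 mm, x = -115 to +35 mm. A lip 3.5 mm high ends the lane at x = -112 mm.
- lane_start (a point): Middle of the place on the lane floor where the tube is to be laid: on the gauge's centre line, 70 mm before the sill, give or take 25 mm. Axes as the gauge's.
- sill (a point): Middle of the top of the brass sill, a polished rounded bar across the lane at the gauge's x = 0, 1.5 mm above the lane floor. Axes as the gauge's. Past it is the grey stop unit with the sprung stop; its face, unpressed, is 31 to 45 mm past the sill: where exactly differs from run to run and is not reported, so it must be felt or seen. The unit's roof (z = 46 to 51 mm) begins 2 mm past the face.
- plunger (a joint): How far the sprung stop (steel plate 50 mm wide, 20 mm high, its middle at the height of the axis of a tube in the lane) is pressed in along the gauge's +x, in m: 0 not pressed, 0.010 end of travel. Spring: 1 N to start, then 1 N more per mm (4 N at 3 mm, 7 N at 6 mm). It springs back when let go. Rolling friction adds up to about 1.5 N to the push on the tube.
- band_tin: Bystander: closed round tin with a plain white paper band, 74 mm in diameter, 54 mm high, standing on the desk; origin at the centre of its underside. It and the lens tube may lie on either side of the gauge.
- loupe: Bystander: black round loupe, 52 mm in diameter, 19 mm high, fixed on the desk; origin at the centre of its underside.
There are look-alikes about, which are no part of the job. Leave any turquoise look-alike of the part that bears lens_tube_center alone.

How it is judged:
On the way, in this order (a step that is already met when the one before it is completed fails the run):
1. the tube lies across the lane before the sill, let go (x of lens_tube_center in the frame of gauge between -0.105 and -0.012 m and y of lens_tube_center in the frame of gauge between -0.012 and 0.012 m and z of lens_tube_center in the frame of gauge below 0.027 m and angle between the x axis of lens_tube_center and the y axis of gauge, either way round below 0.3 rad and contact force between each of the arm, the fingers and lens_tube below 0.1 N), for 0.2 s.
2. the tube, down in the bay past the sill, keeps the stop pressed in by 1.5 to 5 mm for half a second (value of joint plunger between 0.0015 and 0.005 m and x of lens_tube_center in the frame of gauge above 0.008 m and z of lens_tube_center in the frame of gauge below 0.027 m and angle between the x axis of lens_tube_center and the y axis of gauge, either way round below 0.15 rad), for 0.5 s.
At the end, for the whole second after the job is handed in: The tube lies at rest on the lane floor between sill and stop (its axis 5 to 34 mm past the sill's middle), square across the lane within 0.15 rad, let go, and the stop has sprung back out (within 1 mm) (x of lens_tube_center in the frame of gauge between 0.005 and 0.034 m and z of lens_tube_center in the frame of gauge below 0.027 m and angle between the x axis of lens_tube_center and the y axis of gauge, either way round below 0.15 rad and value of joint plunger below 0.001 m and linear speed of lens_tube below 0.01 m/s); the robot touches nothing.
It fails at once if the sprung stop is pressed in more than 6 mm (value of joint plunger above 0.0062 m).
It fails at once if the tin is moved by more than 20 mm (distance of band_tin from where it was at the start of the episode above 0.02 m).
It also fails if it takes over 72 s, if anything falls off the work surface, if the arm or the gripper's body presses on something with over 40 N, if the wrist force passes 120 N, or if a joint passes its speed limit or range.

## Working session

There is one attempt and no reset: what is moved stays moved. The work goes in short steps, Python scripts to look and compute and a tool call to move; the robot and the scene stay as the last step left them, time stands still between calls to the robot, and variables do not carry over. Pictures are saved under pics/ and viewed, and the job is handed in when it is done.

Besides the shell and the picture viewer there is one more tool, called after "Emit:" as a command line: name --argument value ..., lists and objects as JSON in quotes. jog_arm: Moves the arm, as the interface text tells. Shifts and turns lie within -1 to 1; 1 stands for 200 mm of shift or 180 degrees of turn. Its arguments: {"type":"object","properties":{"moves":{"type":"array"},"hand":{"type":"number"},"grip_force":{"type":"number"}},"required":["moves"]}

```bash
mkdir -p pics
python3 - <<'E'
from workcell import manip
import cv2,numpy as np
s=manip.read_state();print(s)
for n in ["scene","side","wrist"]:
    m=manip.camera_model(n);print(n,m)
    cv2.imwrite(f"pics/{n}0.png",manip.read_camera(n)[:,:,::-1])
E
```

```text
{'time': 0.0, 'joint_pos': array([ 1.14851461,  0.42675494,  0.0738514 ,  1.60661481, -0.03410203,
        1.11077592, -0.0671053 ]), 'joint_vel': array([-3.43202291e-04, -4.98881282e-04, -1.54524320e-03, -2.50788788e-05,
        1.53632034e-05,  1.07721650e-04,  7.24448507e-04]), 'joint_efforts': array([ 1.17977470e-03, -9.49835157e+01,  3.76170114e+00, -4.63522375e+01,
        1.93383114e-02,  1.02825111e-02, -5.33672903e-05]), 'tool_pos': array([ 0.18171564, -0.64965947,  0.23059186]), 'orientation': array([[-9.63035566e-01, -4.39988065e-04,  2.69373914e-01],
       [-2.69374256e-01,  1.21637599e-03, -9.63034802e-01],
       [ 9.60638571e-05, -9.99999163e-01, -1.28993480e-03]]), 'force': array([-0.19410099,  0.36001098,  0.59025469]), 'torque': array([ 0.01226168,  0.01689443, -0.01945266]), 'gripper_width': 0.08537752690119559}
scene {'fx': 571.4077462381456, 'fy': 571.4077462381456, 'cx': 319.7234190649149, 'cy': 233.3444470105437, 'R': array([[-0.67241533, -0.73992631,  0.01914899],
       [-0.55016982,  0.48233098, -0.68166707],
       [ 0.49514724, -0.46889858, -0.73141187]]), 't': array([0.38735359, 0.34306105, 1.07749651])}
side {'fx': 464.3064258034833, 'fy': 464.3064258034833, 'cx': 324.24943337693014, 'cy': 239.70237135130816, 'R': array([[ 0.99973983, -0.01560156, -0.01663948],
       [-0.02191895, -0.45524033, -0.89009876],
       [ 0.00631197,  0.8902319 , -0.45546386]]), 't': array([-0.56431082,  0.07107631,  0.99220048])}
wrist {'fx': 371.64829954431775, 'fy': 371.64829954431775, 'cx': 323.4578573629841, 'cy': 238.60238695620896, 'R': array([[ 2.69846273e-01, -9.62903314e-01, -4.43808881e-04],
       [-9.18188140e-01, -2.57453957e-01,  3.01078064e-01],
       [-2.90023326e-01, -8.08372932e-02, -9.53599393e-01]]), 't': array([-0.67324291, -0.04021274,  0.37947462])}
```

View pics/scene0.png

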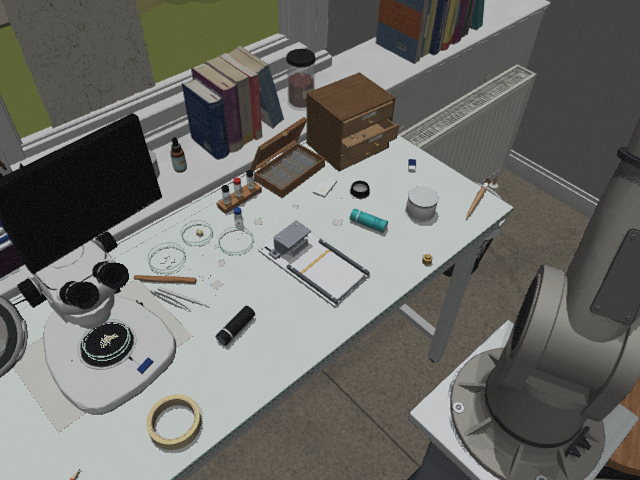

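View pics/side0.png

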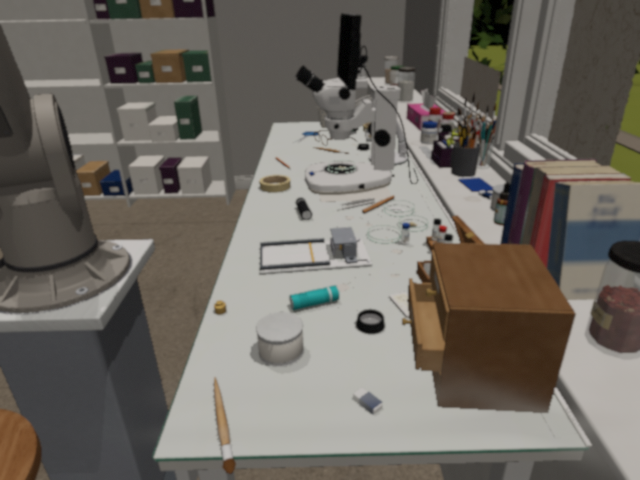

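View pics/wrist0.png

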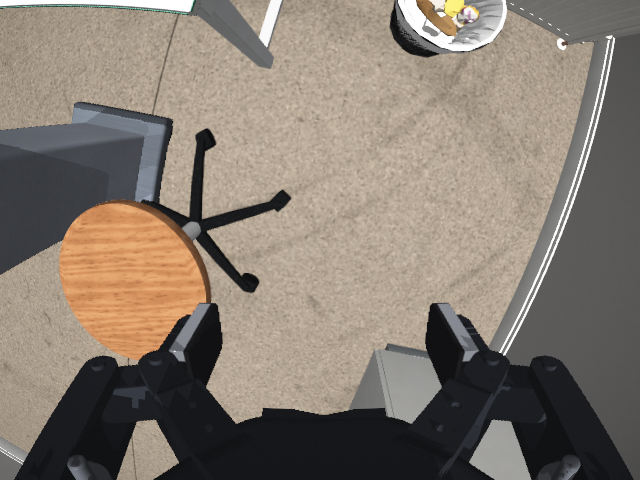

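```bash
cat > h.py <<'E'
from workcell import manip
import cv2,numpy as np
def ray(n,u,v,m=None):
    m=m or manip.camera_model(n)
    R=np.array(m['R']);t=np.array(m['t'])
    x=(u-m['cx'])/m['fx'];y=(v-m['cy'])/m['fy']
    if n=='wrist':
        r=np.hypot(x,y); d=np.array([x/r*np.sin(r),y/r*np.sin(r),np.cos(r)]) if r>0 else np.array([0,0,1.])
    else: d=np.array([x,y,1.])
    return -R.T@t,R.T@d
def plane(n,u,v,z,m=None):
    c,d=ray(n,u,v,m); return c+d*(z-c[2])/d[2]
def proj(n,X,m=None):
    m=m or manip.camera_model(n)
    p=np.array(m['R'])@X+np.array(m['t'])
    if n=='wrist':
        r=np.hypot(p[0],p[1]);th=np.arctan2(r,p[2]);return m['cx']+m['fx']*th*p[0]/r,m['cy']+m['fy']*th*p[1]/r
    return m['cx']+m['fx']*p[0]/p[2],m['cy']+m['fy']*p[1]/p[2]
E
python3 - <<'E'
import cv2
a=cv2.imread('pics/scene0.png')
cv2.imwrite('pics/c1.png',cv2.resize(a[200:350,190:390],None,fx=4,fy=4,interpolation=cv2.INTER_CUBIC))
b=cv2.imread('pics/side0.png')
cv2.imwrite('pics/c2.png',cv2.resize(b[190:370,200:400],None,fx=3.3,fy=3.3,interpolation=cv2.INTER_CUBIC))
E
```

```text
(no output)
```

View pics/c1.png

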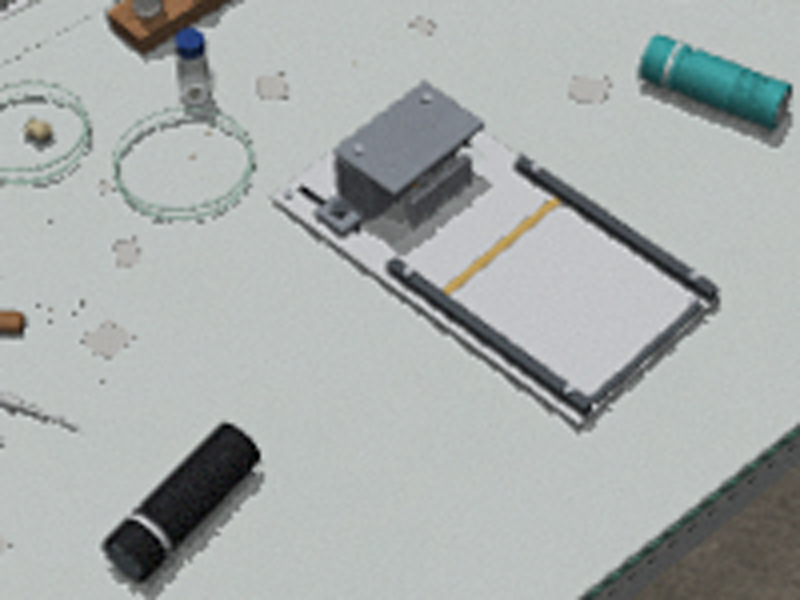

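View pics/c2.png

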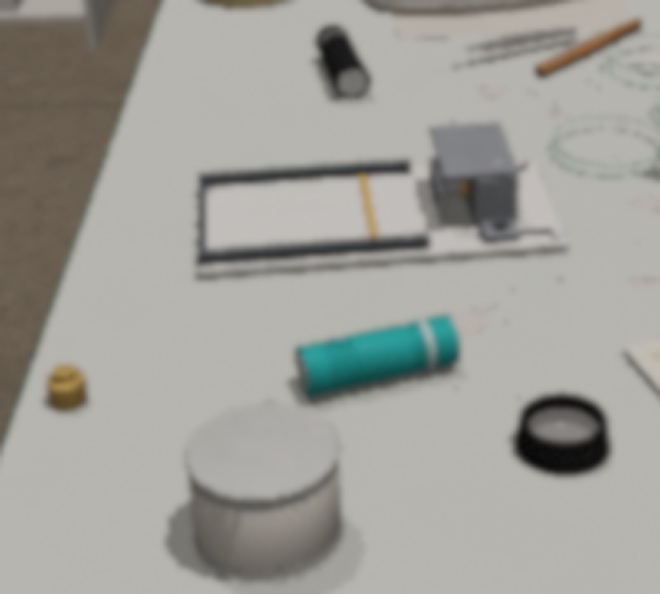

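Run:
```python
from h import *
def f(u,v): return 190+u/4-.375, 200+v/4-.375
P={'sillL':(446,290,.0095),'sillR':(557,202,.0095),'railLnear':(587,405,.017),'railLfar':(397,265,.017),'railRnear':(712,292,.017),'railRfar':(525,160,.017),'plateLcornerNear':(582,424,.004),'plateLfar':(275,198,.004),
'tube a top':(235,425,.03),'tubeb':(110,555,.015),'tubefar':(258,462,.0)}
for k,(u,v,z) in P.items(): print(k,np.round(plane('scene',*f(u,v),z),4))
def g(u,v): return 200+u/3.3-.35,190+v/3.3-.35
for k,(u,v,z) in {'sillL':(363,175,.0095),'sillR':(374,237,.0095),'railLnear':(204,178,.017),'railLfar':(408,165,.017),'railRnear':(204,256,.017),'railRfar':(427,240,.017)}.items(): print(k,np.round(plane('side',*g(u,v),z),4))
# tube mask
im=cv2.imread('pics/scene0.png')
for n,(x0,x1,y0,y1) in {'scene':(205,270,295,355),'side':(285,325,190,225)}.items():
    im=cv2.imread(f'pics/{n}0.png')
    g_=im.max(2)[y0:y1,x0:x1]; m=(g_<60).astype(np.uint8)
    k,l,s,c=cv2.connectedComponentsWithStats(m); i=1+s[1:,4].argmax()
    pts=np.argwhere(l==i)[:,::-1]+[x0,y0]
    r=cv2.minAreaRect(pts.astype(np.float32));b=cv2.boxPoints(r)
    print(n,r); 
    print(np.round([plane(n,*p,.015) for p in b],3), plane(n,*r[0],.015).round(4))
```

```text
sillL [0.5351 0.0943 0.0095]
sillR [0.5422 0.0021 0.0095]
railLnear [0.4204 0.0935 0.017 ]
railLfar [0.5625 0.1071 0.017 ]
railRnear [ 0.4307 -0.0129  0.017 ]
railRfar [ 0.5742 -0.0015  0.017 ]
plateLcornerNear [0.4195 0.0973 0.004 ]
plateLfar [0.6574 0.1211 0.004 ]
tube a top [0.5269 0.248  0.03  ]
tubeb [0.5139 0.3389 0.015 ]
tubefar [0.5182 0.242  0.    ]
sillL [0.5322 0.0967 0.0095]
sillR [0.5405 0.0087 0.0095]
railLnear [0.4225 0.083  0.017 ]
railLfar [0.564 0.096 0.017]
railRnear [ 0.4337 -0.0238  0.017 ]
railRfar [ 0.5747 -0.0098  0.017 ]
scene ((239.75003051757812, 320.7500305175781), (13.435027122497559, 32.52690887451172), 45.0)
[[0.527 0.314 0.015]
 [0.542 0.243 0.015]
 [0.509 0.243 0.015]
 [0.495 0.313 0.015]] [0.5179 0.2788 0.015 ]
side ((301.70001220703125, 206.90000915527344), (12.074766159057617, 8.497057914733887), 63.43495178222656)
[[0.49  0.322 0.015]
 [0.51  0.349 0.015]
 [0.526 0.272 0.015]
 [0.507 0.248 0.015]] [0.5085 0.2967 0.015 ]
```

Emit:
jog_arm --moves '[[[-0.2,-0.03,-0.12,-0.04],[-0.4,-0.06,-0.25,-0.08],[-0.6,-0.1,-0.38,-0.12],[-0.8,-0.12,-0.5,-0.16],[-1,-0.15,-0.63,-0.2],[-1,-0.15,-0.63,-0.24],[-1,-0.15,-0.63,-0.28],[-1,-0.15,-0.63,-0.28]]]'

```text
time: 0.82
tool_pos: [0.342, -0.4733, 0.2616]
orientation: [[-0.397, 0.001, 0.918], [-0.918, -0.0, -0.397], [-0.0, -1.0, 0.001]]
force: [0.2, -0.8, -0.1]
gripper_width: 0.0855
```

Emit:
jog_arm --moves '[[[-0.2,0,0.1,-0.04],[-0.4,0,0.2,-0.08],[-0.6,0,0.3,-0.12],[-0.8,0,0.3,-0.16],[-1,0,0.3,-0.2],[-1,0,0.3,-0.2],[-1,0,0.3,-0.2]]]'

```text
time: 1.4
tool_pos: [0.4775, -0.3144, 0.2612]
orientation: [[0.208, -0.0, 0.978], [-0.978, 0.001, 0.208], [-0.001, -1.0, 0.0]]
force: [-0.2, -0.5, 0.6]
gripper_width: 0.0855
```

Emit:
jog_arm --moves '[[[-0.2,0,0.1,0],[-0.4,0,0.2,0],[-0.6,0,0.2,0],[-0.8,0,0.2,0],[-1,0,0.2,0],[-1,0,0.2,0]]]'

```text
time: 1.9
tool_pos: [0.4727, -0.1072, 0.2616]
orientation: [[0.209, -0.0, 0.978], [-0.978, 0.001, 0.209], [-0.001, -1.0, -0.0]]
force: [1.6, -0.1, 0.5]
gripper_width: 0.0851
```

Emit:
jog_arm --moves '[[[-0.2,0,0.1,0],[-0.4,0,0.2,0],[-0.6,0,0.2,0],[-0.8,0,0.2,0],[-1,0,0.2,0],[-1,0,0.2,0],[-1,0,0.2,0]]]'

```text
time: 2.48
tool_pos: [0.4715, 0.0921, 0.2614]
orientation: [[0.206, 0.0, 0.978], [-0.978, 0.0, 0.206], [-0.0, -1.0, 0.0]]
force: [0.9, -0.9, 0.9]
gripper_width: 0.0853
```

Run:
```python
from h import *
s=manip.read_state();print(s['tool_pos'],s['joint_pos'],np.abs(s['joint_vel']).max())
np.save('w1.npy',manip.camera_model('wrist'),allow_pickle=True)
cv2.imwrite("pics/w1.png",manip.read_camera('wrist')[:,:,::-1])
```

```text
[0.47146273 0.09206132 0.26137585] [ 0.30363995  0.12570272 -0.67430193  1.95966655  0.08853743  1.08502168
 -0.20027733] 0.047524386554675904
```

View pics/w1.png

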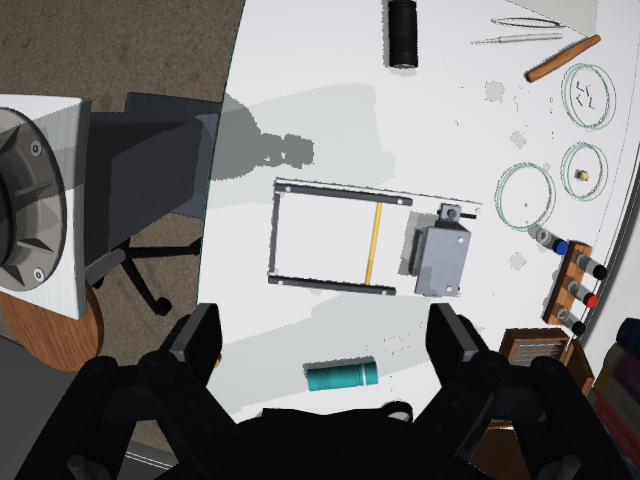

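Run:
```python
import cv2
a=cv2.imread('pics/w1.png')
cv2.imwrite('pics/w1c.png',cv2.resize(a[170:310,260:490],None,fx=3.4,fy=3.4,interpolation=cv2.INTER_CUBIC))
cv2.imwrite('pics/w1d.png',cv2.resize(a[0:80,370:440],None,fx=6,fy=6,interpolation=cv2.INTER_CUBIC))
```

```text
(no output)
```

View pics/w1c.png

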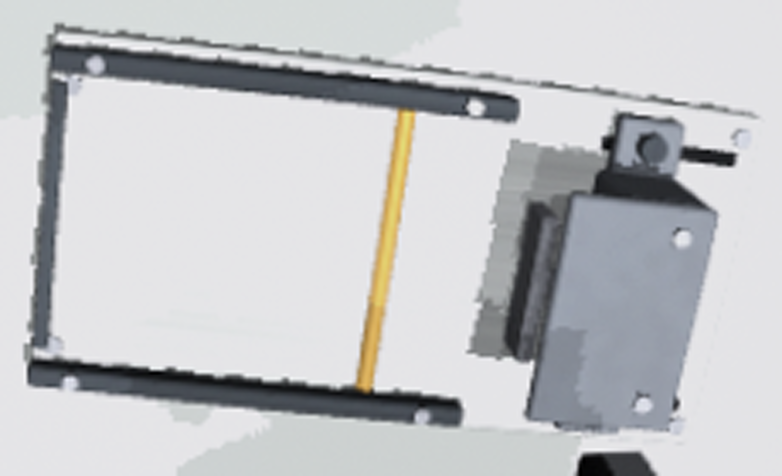

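View pics/w1d.png

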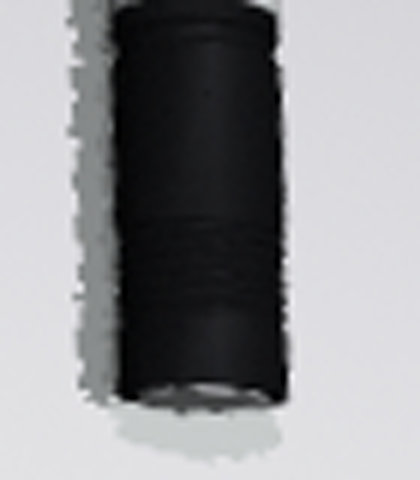

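Run:
```python
from h import *
m=np.load('w1.npy',allow_pickle=True).item()
def f(u,v): return 260+(u+.5)/3.4-.5, 170+(v+.5)/3.4-.5
def P(u,v,z): return plane('wrist',*f(u,v),z,m)
print('cam',-np.array(m['R']).T@m['t'])
sL=P(406,112,.0095); sR=P(365,389,.0095); print('sill',sL,sR)
pts={'rLnear':(53,58,.017),'rLfar':(518,107,.017),'rRnear':(30,372,.017),'rRfar':(461,411,.017),'railLinfar':(517,120,.017),'railRinfar':(462,400,.017)}
R={k:P(*v) for k,v in pts.items()}
for k in R: print(k,R[k].round(4))
xd=(R['rLfar']-R['rLnear'])+(R['rRfar']-R['rRnear']); a=np.arctan2(xd[1],xd[0]); print('yaw from rails',np.degrees(a), 'sill',np.degrees(np.arctan2(-(sL-sR)[0],(sL-sR)[1])))
for nm,a_,b_,z in [('bot',(531,205),(514,354),.013),('top',(546,207),(530,357),.033)]:
    print(nm,[((P(*q,z)-(sL+sR)/2)@np.array([np.cos(a),np.sin(a),0])).round(4) for q in (a_,b_)])
print('o',(sL+sR)/2)
```

```text
cam [0.45424385 0.16864704 0.40438641]
sill [0.53133055 0.09922089 0.0095    ] [0.54188413 0.00216747 0.0095    ]
rLnear [0.418  0.0945 0.017 ]
rLfar [0.565  0.1101 0.017 ]
rRnear [ 0.4283 -0.012   0.017 ]
rRfar [0.5751 0.0037 0.017 ]
railLinfar [0.5658 0.1059 0.017 ]
railRinfar [0.5742 0.0078 0.017 ]
yaw from rails 6.089544519854499 sill 6.205953990534844
bot [np.float64(0.0454), np.float64(0.0492)]
top [np.float64(0.0446), np.float64(0.0487)]
o [0.53660734 0.05069418 0.0095    ]
```

Emit:
jog_arm --moves '[[[-0.2,0,0.1,0],[-0.4,0,0.2,0],[-0.5,0,0.3,0],[-0.5,0,0.3,0],[-0.5,0,0.3,0],[-0.5,0,0.3,0]]]'

```text
time: 3.03
tool_pos: [0.5099, 0.1995, 0.2607]
orientation: [[0.205, -0.001, 0.979], [-0.979, -0.001, 0.205], [0.001, -1.0, -0.001]]
force: [0.4, -1.3, -0.3]
gripper_width: 0.0854
```

Run:
```python
from h import *
s=manip.read_state();print(s['tool_pos'],s['joint_pos'],np.abs(s['joint_vel']).max())
np.save('w2.npy',manip.camera_model('wrist'),allow_pickle=True)
a=manip.read_camera('wrist')[:,:,::-1]
cv2.imwrite("pics/w2.png",a)
```

```text
[0.50987725 0.19954155 0.26066518] [ 0.12306611  0.26491967 -0.72292278  1.82302646  0.19304492  1.12666186
 -0.46031502] 0.020480545646109124
```

View pics/w2.png

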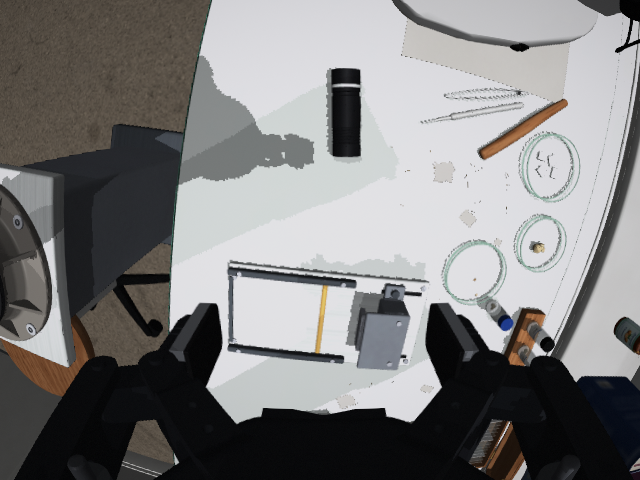

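Run:
```python
from h import *
m=np.load('w2.npy',allow_pickle=True).item()
im=cv2.imread('pics/w2.png')
g=im.max(2).copy()
mask=((g<75)).astype(np.uint8);mask[:60]=0;mask[165:]=0;mask[:,:322]=0;mask[:,370:]=0
mask=cv2.morphologyEx(mask,cv2.MORPH_CLOSE,np.ones((9,3)))
k,l,s,c=cv2.connectedComponentsWithStats(mask);i=1+s[1:,4].argmax();print(s[i])
cv2.imwrite('pics/w2c.png',cv2.resize(np.hstack([im[55:170,315:380],cv2.cvtColor((l==i).astype(np.uint8)*255,cv2.COLOR_GRAY2BGR)[55:170,315:380]]),None,fx=5,fy=5))
mid=[]
for v in range(s[i][1]+4,s[i][1]+s[i][3]-6,6):
    us=np.where(l[v]==i)[0]; mid.append(plane('wrist',(us[0]+us[-1])/2,v,.015,m))
    print(v,us[0],us[-1],mid[-1].round(4), np.linalg.norm(plane('wrist',us[0]-.5,v,.015,m)-plane('wrist',us[-1]+.5,v,.015,m)).round(4))
mid=np.array(mid);d=mid[-1]-mid[0];print('axis ang',np.degrees(np.arctan2(-d[1],-d[0])), np.polyfit(mid[:,1],mid[:,0],1))
v0=s[i][1];v1=v0+s[i][3]
for v in(v0,v1):
  for z in (.0,.015,.03): print(v,z,plane('wrist',345,v,z,m).round(4))
print('cam',-np.array(m['R']).T@m['t'])
```

```text
[ 331   68   30   89 2477]
72 331 359 [0.503  0.3348 0.015 ] 0.0297
78 331 359 [0.5043 0.3286 0.015 ] 0.0297
84 332 359 [0.5061 0.3225 0.015 ] 0.0287
90 332 359 [0.5074 0.3163 0.015 ] 0.0287
96 332 359 [0.5087 0.3101 0.015 ] 0.0288
102 332 359 [0.51   0.3039 0.015 ] 0.0288
108 332 360 [0.5119 0.2979 0.015 ] 0.0299
114 332 359 [0.5127 0.2916 0.015 ] 0.0289
120 332 360 [0.5145 0.2856 0.015 ] 0.0299
126 332 359 [0.5153 0.2793 0.015 ] 0.0289
132 332 359 [0.5166 0.2732 0.015 ] 0.029
138 332 359 [0.518 0.267 0.015] 0.0291
144 332 359 [0.5193 0.2609 0.015 ] 0.0291
150 332 359 [0.5207 0.2547 0.015 ] 0.0292
axis ang 102.45178397513362 [-0.21913506  0.57661893]
68 0.0 [0.5024 0.3414 0.    ]
68 0.015 [0.5021 0.339  0.015 ]
68 0.03 [0.5017 0.3366 0.03  ]
157 0.0 [0.5228 0.2463 0.    ]
157 0.015 [0.5217 0.2474 0.015 ]
157 0.03 [0.5206 0.2485 0.03  ]
cam [0.49299991 0.27629564 0.4036402 ]
```

View pics/w2c.png

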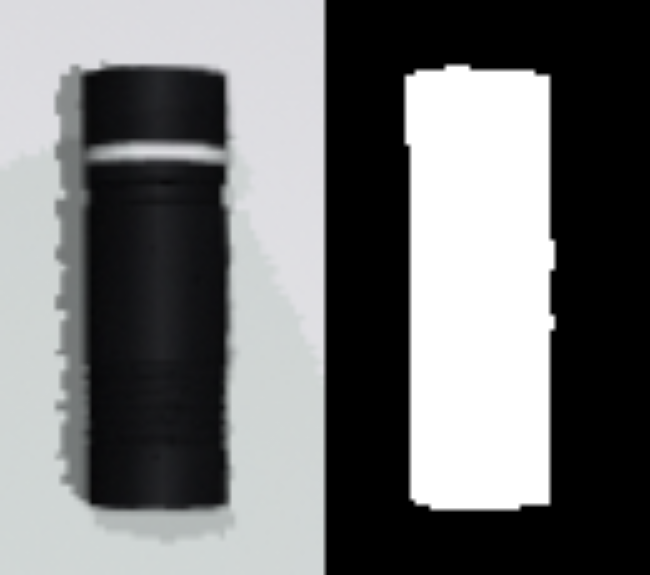

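Emit:
jog_arm --moves '[[[-0.2,0,0.05,0],[-0.4,0.1,0.107,-0.003],[-0.46,0.3,0.107,-0.003],[-0.46,0.5,0.107,-0.003],[-0.46,0.7,0.107,-0.003],[-0.46,0.85,0.107,-0.003],[-0.46,0.9,0.107,-0.003],[-0.46,0.9,0.107,-0.003],[-0.46,0.9,0.107,-0.003]]]'

```text
time: 3.83
tool_pos: [0.512, 0.2957, 0.0827]
orientation: [[0.216, 0.001, 0.976], [-0.976, 0.0, 0.216], [0.0, -1.0, 0.001]]
force: [0.4, -0.4, 0.5]
gripper_width: 0.0856
```

Run:
```python
from h import *
s=manip.read_state();print(s['tool_pos'],s['orientation'],s['force'])
m=manip.camera_model('wrist')
a=manip.read_camera('wrist')[:,:,::-1]
cv2.imwrite("pics/w3.png",a)
for y in (.249,.294,.339): print(proj('wrist',np.array([.512-.219*(y-.294),y,.015]),m))
```

```text
[0.51196387 0.29566097 0.08265755] [[ 2.16041266e-01  8.89096278e-04  9.76383829e-01]
 [-9.76384233e-01  1.85775959e-04  2.16041186e-01]
 [ 1.06927723e-05 -9.99999587e-01  9.08234861e-04]] [ 0.42419619 -0.41491503  0.52994468]
(np.float64(324.04359525623084), np.float64(325.1278527384028))
(np.float64(324.29328129126407), np.float64(259.61882473985173))
(np.float64(324.55761274572376), np.float64(184.1001450924519))
```

View pics/w3.png

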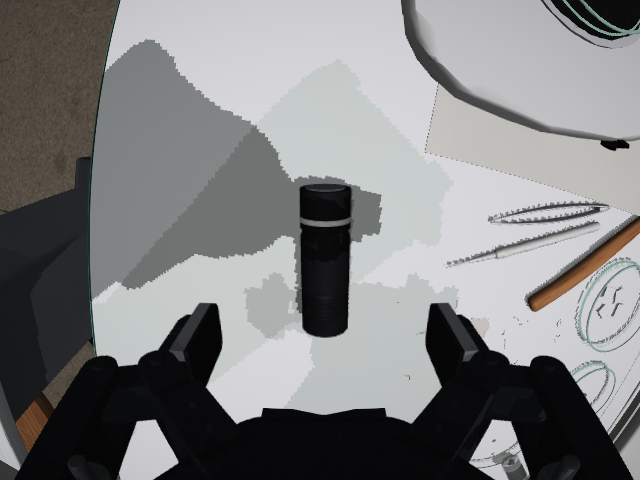

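Emit:
jog_arm --moves '[[[0.007,0.1,0,0],[0.007,0.2,0,0],[0.007,0.3,0,0],[0.007,0.35,0,0],[0.007,0.39,0,0],[0.007,0.39,0,0],[0.007,0.39,0,0]]]'

```text
time: 4.47
tool_pos: [0.512, 0.2952, 0.0044]
orientation: [[0.217, 0.001, 0.976], [-0.976, 0.001, 0.217], [-0.0, -1.0, 0.001]]
force: [0.3, 0.5, -0.5]
gripper_width: 0.0856
```

Emit:
jog_arm --moves '[[[0,0,0,0],[0,0,0,0],[0,0,0,0],[0,0,0,0],[0,0,0,0],[0,0,0,0],[0,0,0,0],[0,0,0,0]]]' --hand 0.2 --grip_force 30

```text
time: 5.13
tool_pos: [0.5116, 0.295, 0.0038]
orientation: [[0.218, 0.001, 0.976], [-0.976, 0.0, 0.218], [-0.0, -1.0, 0.001]]
force: [-0.1, -1.4, 5.7]
gripper_width: 0.0288
```

Emit:
jog_arm --moves '[[[0,-0.05,0,0],[0,-0.15,0,0],[0,-0.3,0,0],[0,-0.35,0,0],[0,-0.35,0,0],[0,-0.35,0,0]]]'

```text
time: 5.63
tool_pos: [0.5117, 0.2947, 0.0739]
orientation: [[0.217, 0.001, 0.976], [-0.976, 0.0, 0.217], [-0.0, -1.0, 0.001]]
force: [0.3, 0.2, -1.9]
gripper_width: 0.0292
```

```bash
cat > go.py <<'E'
import sys
from h import *
O=np.array([.5366,.0507,0]);A=np.radians(6.1);G=np.array([[np.cos(A),-np.sin(A),0],[np.sin(A),np.cos(A),0],[0,0,1]])
def info():
    s=manip.read_state();print('t',s['time'].__round__(2),'world',s['tool_pos'].round(4),'gauge',(G.T@(s['tool_pos']-O)).round(4),'F gauge',(G.T@s['force']).round(2),'tz ang',np.degrees(np.arctan2(s['orientation'][1,2],s['orientation'][0,2])).round(2))
    return s
def need(g,ang=None):
    s=info();d=s['orientation'].T@(O+G@np.array(g)-s['tool_pos']);print('shift/0.2',(d/.2).round(4))
    if ang is not None: print('yaw',-(ang-np.degrees(np.arctan2(s['orientation'][1,2],s['orientation'][0,2])))/180)
E
python3 - <<'E'
from go import *
need([-.05,0,.074],6.1)
cv2.imwrite("pics/w4.png",manip.read_camera('wrist')[:,:,::-1])
E
```

```text
t 5.63 world [0.5117 0.2947 0.0739] gauge [0.0012 0.2453 0.0739] F gauge [ 0.3   0.2  -1.94] tz ang 12.55
shift/0.2 [ 1.190e+00 -9.000e-04 -3.921e-01]
yaw 0.035823437698335577
```

View pics/w4.png

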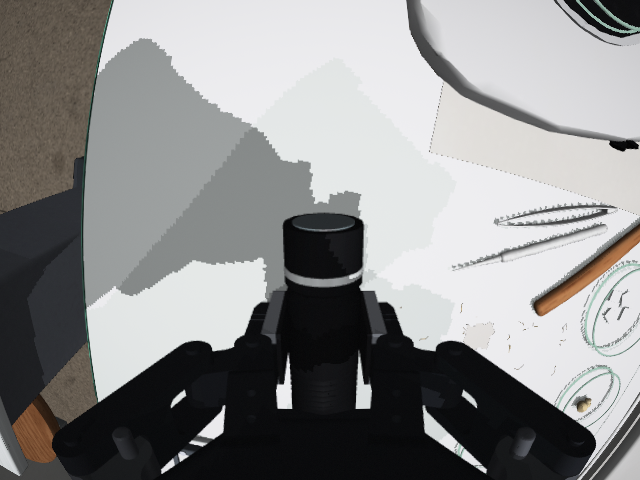

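Run:
```python
from go import *
s=info();p=plane('wrist',324,223,.085);print(p,(s['orientation'].T@(p-s['tool_pos'])).round(4))
```

```text
t 5.68 world [0.5113 0.2944 0.0731] gauge [0.0007 0.245  0.0731] F gauge [-0.14  0.   -1.61] tz ang 12.55
[0.50123625 0.33619727 0.085     ] [-0.043  -0.012  -0.0007]
```

Emit:
jog_arm --moves '[[[0.2,0,-0.1,0.01],[0.4,0,-0.2,0.02],[0.6,0,-0.3,0.036],[0.8,0,-0.392,0.036],[1,0,-0.392,0.036],[1,0,-0.392,0.036],[1,0,-0.392,0.036]]]'

```text
time: 6.27
tool_pos: [0.478, 0.0785, 0.0723]
orientation: [[0.101, -0.002, 0.995], [-0.995, -0.002, 0.101], [0.001, -1.0, -0.002]]
force: [-0.3, 0.2, -0.5]
gripper_width: 0.0284
```

Run:
```python
from go import *
need([-.05,0,.06],6.1)
```

```text
t 6.27 world [0.478  0.0785 0.0723] gauge [-0.0553  0.0338  0.0723] F gauge [-0.24  0.24 -0.46] tz ang 5.78
shift/0.2 [0.1689 0.0617 0.0278]
yaw -0.001801563854995367
```

Emit:
jog_arm --moves '[[[0.08,0,0.028,-0.002],[0.16,0.06,0.028,-0.002],[0.16,0.12,0.028,-0.002],[0.16,0.16,0.028,-0.002],[0.16,0.16,0.028,-0.002],[0.16,0.16,0.028,-0.002]]]'

```text
time: 6.77
tool_pos: [0.4866, 0.0522, 0.0405]
orientation: [[0.114, -0.002, 0.994], [-0.994, 0.0, 0.114], [-0.001, -1.0, -0.002]]
force: [-0.3, -0.1, -0.8]
gripper_width: 0.029
```

Run:
```python
from go import *
need([-.05,0.0015,.0135],6.1)
cv2.imwrite("pics/w5.png",manip.read_camera('wrist')[:,:,::-1])
s=manip.read_camera('scene')[:,:,::-1]
cv2.imwrite("pics/s5.png",cv2.resize(s[200:350,190:390],None,fx=4,fy=4))
```

```text
t 6.77 world [0.4866 0.0522 0.0405] gauge [-0.0496  0.0069  0.0405] F gauge [-0.32 -0.07 -0.82] tz ang 6.52
shift/0.2 [ 0.0269  0.1348 -0.002 ]
yaw 0.0023511216574178748
```

View pics/w5.png

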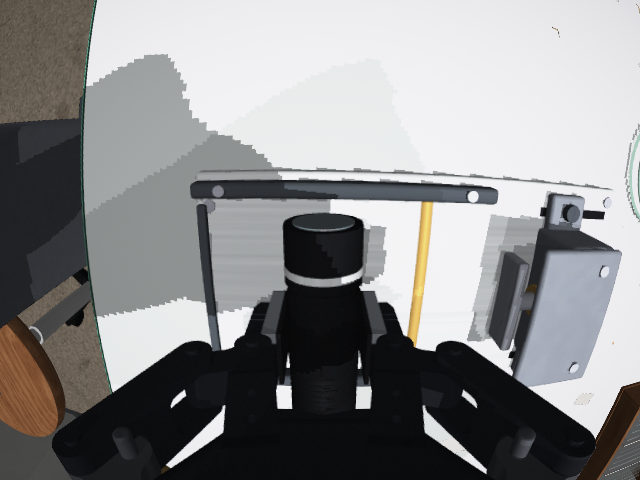

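View pics/s5.png

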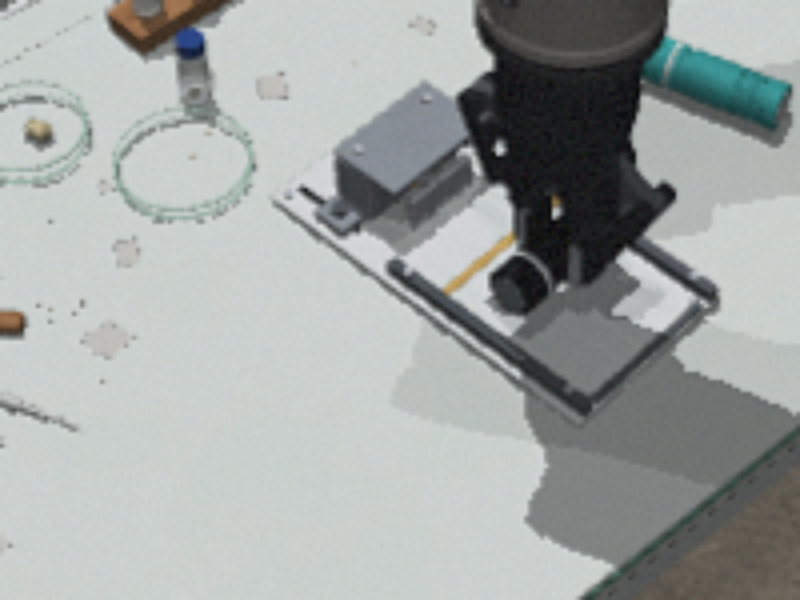

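Emit:
jog_arm --moves '[[[0.027,0.03,-0.002,0.002],[0.027,0.06,-0.002,0.002],[0.027,0.09,-0.002,0.002],[0.027,0.11,-0.002,0.002],[0.027,0.125,-0.002,0.002],[0.027,0.135,-0.002,0.002],[0.027,0.135,-0.002,0.002],[0.027,0.135,-0.002,0.002]]]'

```text
time: 7.53
tool_pos: [0.4875, 0.0461, 0.0143]
orientation: [[0.106, -0.0, 0.994], [-0.994, 0.0, 0.106], [-0.0, -1.0, -0.0]]
force: [0.1, 0.1, -0.7]
gripper_width: 0.0292
```

Run:
```python
from go import *
need([-.05,0.0015,.012],6.1)
```

```text
t 7.53 world [0.4875 0.0461 0.0143] gauge [-0.0493  0.0006  0.0143] F gauge [ 0.13  0.12 -0.69] tz ang 6.1
shift/0.2 [-0.0044  0.0115 -0.0036]
yaw -4.08210313030091e-06
```

Emit:
jog_arm --moves '[[[0,0.004,0,0],[0,0.008,0,0],[0,0.008,0,0],[0,0.008,0,0]]]'

```text
time: 7.87
tool_pos: [0.4876, 0.0459, 0.0128]
orientation: [[0.106, 0.0, 0.994], [-0.994, 0.0, 0.106], [-0.0, -1.0, 0.0]]
force: [0.4, -0.2, -1.5]
gripper_width: 0.0288
```

Emit:
jog_arm --moves '[[[0,0.003,0,0],[0,0.006,0,0],[0,0.006,0,0],[0,0.006,0,0]]]'

```text
time: 8.2
tool_pos: [0.4877, 0.046, 0.0118]
orientation: [[0.106, 0.0, 0.994], [-0.994, -0.0, 0.106], [0.0, -1.0, 0.0]]
force: [-1.0, 0.0, 4.5]
gripper_width: 0.0287
```

Emit:
jog_arm --moves '[[[0,0,0,0],[0,0,0,0],[0,0,0,0],[0,0,0,0],[0,0,0,0],[0,0,0,0]]]' --hand 0.6

```text
time: 8.7
tool_pos: [0.4876, 0.0459, 0.0115]
orientation: [[0.106, -0.0, 0.994], [-0.994, 0.0, 0.106], [-0.0, -1.0, -0.0]]
force: [-0.1, -0.1, -0.1]
gripper_width: 0.0511
```

Run:
```python
from go import *
info()
cv2.imwrite("pics/w6.png",manip.read_camera('wrist')[:,:,::-1])
```

```text
t 8.7 world [0.4876 0.0459 0.0115] gauge [-0.0493  0.0005  0.0115] F gauge [-0.07 -0.1  -0.14] tz ang 6.09
```

View pics/w6.png

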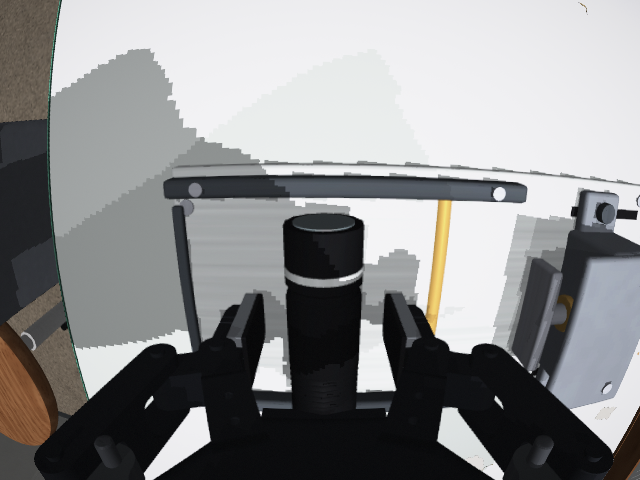

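Emit:
jog_arm --moves '[[[0,-0.05,0,0],[0,-0.15,0,0],[0,-0.3,0,0],[0,-0.4,0,0],[0,-0.45,0,0.04],[0,-0.45,0,0.08],[0,-0.45,0,0.12],[0,-0.45,0,0.16],[0,-0.45,0,0.2],[0,-0.45,0,0.24]]]'

```text
time: 9.58
tool_pos: [0.4876, 0.046, 0.1024]
orientation: [[-0.605, 0.0, 0.796], [-0.796, 0.0, -0.605], [-0.001, -1.0, 0.0]]
force: [0.2, 0.7, -0.1]
gripper_width: 0.0515
```

Run:
```python
from go import *
need([-.09,0.0,.1],-83.9)
```

```text
t 9.58 world [0.4876 0.046  0.1024] gauge [-0.0493  0.0006  0.1024] F gauge [ 0.26  0.7  -0.06] tz ang -37.23
shift/0.2 [ 0.1419  0.0117 -0.1462]
yaw 0.25926218197609796
```

Emit:
jog_arm --moves '[[[0,0,0,0.04],[0,0,0,0.08],[0.05,0,-0.05,0.12],[0.1,0,-0.1,0.16],[0.142,0,-0.146,0.2],[0.142,0,-0.146,0.24],[0.142,0,-0.146,0.259],[0.142,0,-0.146,0.259],[0.142,0,-0.146,0.259]]]'

```text
time: 10.33
tool_pos: [0.4473, 0.041, 0.1021]
orientation: [[-0.993, 0.001, 0.116], [-0.116, 0.0, -0.993], [-0.001, -1.0, -0.0]]
force: [-0.6, 0.1, -0.4]
gripper_width: 0.0514
```

Run:
```python
from go import *
s=info();print(s['joint_pos'])
m=manip.camera_model('wrist');np.save('w7.npy',m,allow_pickle=True)
cv2.imwrite("pics/w7.png",manip.read_camera('wrist')[:,:,::-1])
s=manip.read_camera('scene')[:,:,::-1]
cv2.imwrite("pics/s7.png",cv2.resize(s[200:350,190:390],None,fx=4,fy=4))
need([-.09,0.0,.02],-83.9)
```

```text
t 10.33 world [0.4473 0.041  0.1021] gauge [-8.980e-02 -1.000e-04  1.021e-01] F gauge [-0.58  0.19 -0.43] tz ang -83.34
[ 0.08011739  0.25768396 -0.35394773  2.1972004   0.13645248  0.70594833
 -1.82166919]
t 10.43 world [0.4472 0.0409 0.1018] gauge [-0.0899 -0.0003  0.1018] F gauge [-0.13 -0.39  0.56] tz ang -83.35
shift/0.2 [ 0.0006  0.409  -0.0013]
yaw 0.0030554917607034326
```

View pics/w7.png

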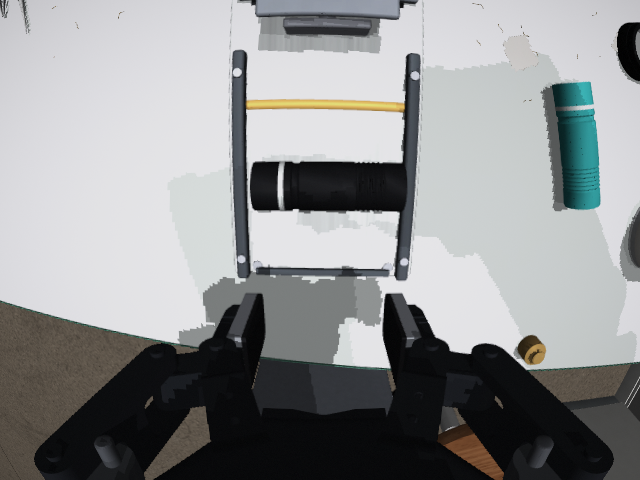

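View pics/s7.png

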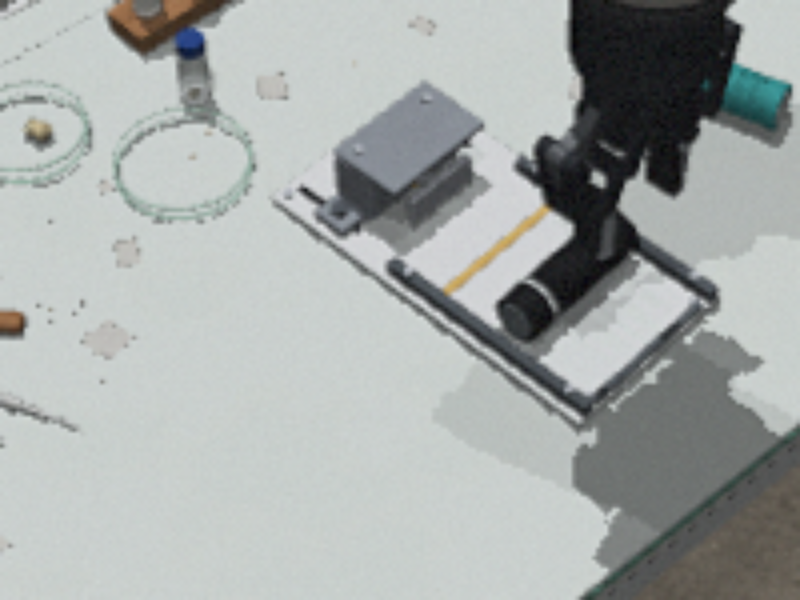

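Run:
```python
from go import *
m=np.load('w7.npy',allow_pickle=True).item()
im=cv2.imread('pics/w7.png')
cv2.imwrite('pics/w7c.png',cv2.resize(im[90:220,225:425],None,fx=4,fy=4,interpolation=cv2.INTER_CUBIC))
g=lambda u,v,z:(G.T@(plane('wrist',u,v,z,m)-O)).round(4)
for n,q in {'Lend':(250,187,.023),'Rend':(407,187,.023),'sillL':(247,105,.0095),'sillR':(405,107,.0095),'top L':(270,162,.023),'topR':(390,164,.023),'botL':(270,211,.023),'botR':(390,211,.023),'railLin':(245,150,.017),'railRin':(407,150,.017),'plateL':(285,34,.013),'plateR':(371,34,.013)}.items(): print(n,g(*q))
```

```text
Lend [-0.0512  0.0463  0.023 ]
Rend [-0.0501 -0.0499  0.023 ]
sillL [-0.0004  0.05    0.0095]
sillR [-0.0005 -0.0496  0.0095]
top L [-0.036   0.0336  0.023 ]
topR [-0.0363 -0.0386  0.023 ]
botL [-0.0663  0.0342  0.023 ]
botR [-0.0655 -0.04    0.023 ]
railLin [-0.0288  0.0501  0.017 ]
railRin [-0.0277 -0.0502  0.017 ]
plateL [0.0444 0.026  0.013 ]
plateR [ 0.0452 -0.0269  0.013 ]
```

View pics/w7c.png

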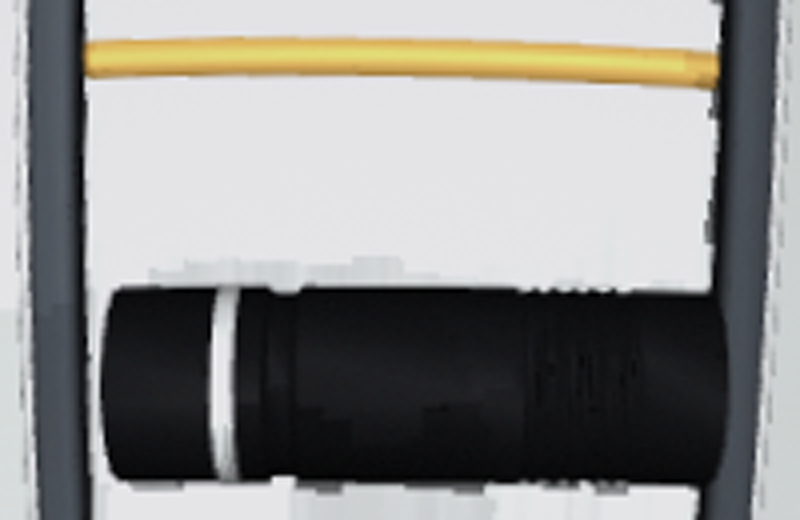

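Emit:
jog_arm --moves '[[[0,0.1,0,0.003],[0,0.2,0,0.003],[0,0.3,0,0.003],[0,0.38,0,0.003],[0,0.42,0,0.003],[0,0.449,0,0.003],[0,0.449,0,0.003],[0,0.449,0,0.003]]]'

```text
time: 11.1
tool_pos: [0.4474, 0.0409, 0.0121]
orientation: [[-0.995, 0.0, 0.104], [-0.104, 0.0, -0.995], [-0.0, -1.0, -0.0]]
force: [1.0, -0.7, 0.5]
gripper_width: 0.0512
```

Run:
```python
from go import *
need([-.08,0.0,.012],-83.9)
cv2.imwrite("pics/w8.png",manip.read_camera('wrist')[:,:,::-1])
```

```text
t 11.1 world [0.4474 0.0409 0.0121] gauge [-0.0898 -0.0003  0.0121] F gauge [ 0.95 -0.81  0.49] tz ang -84.01
shift/0.2 [-0.0489  0.0005 -0.0015]
yaw -0.0006151607393630027
```

View pics/w8.png

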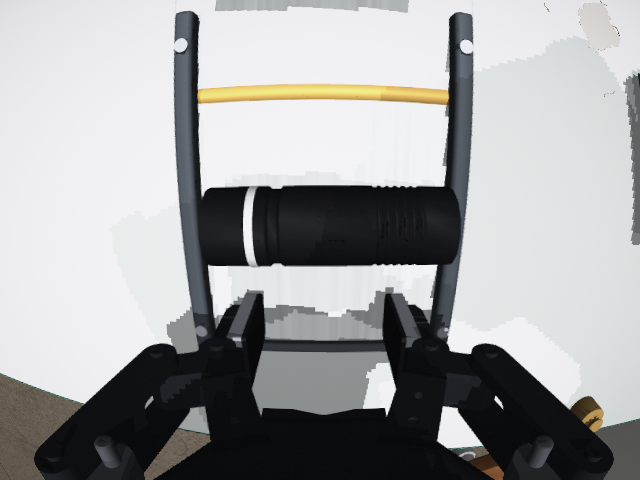

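Emit:
jog_arm --moves '[[[-0.015,0,0,0],[-0.03,0,0,0],[-0.045,0,0,0],[-0.055,0,0,0],[-0.065,0,0,0],[-0.075,0,0,0],[-0.085,0,0,0],[-0.095,0,0,0],[-0.105,0,0,0],[-0.115,0,0,0]]]'

```text
time: 11.98
tool_pos: [0.4702, 0.0431, 0.0117]
orientation: [[-0.995, -0.0, 0.104], [-0.104, 0.0, -0.995], [0.0, -1.0, -0.0]]
force: [-0.0, 0.0, -0.6]
gripper_width: 0.051
```

Run:
```python
from go import *
info()
cv2.imwrite("pics/w9.png",manip.read_camera('wrist')[:,:,::-1])
```

```text
t 11.98 world [0.4702 0.0431 0.0117] gauge [-0.0668 -0.0005  0.0117] F gauge [-0.04  0.02 -0.64] tz ang -84.04
```

View pics/w9.png

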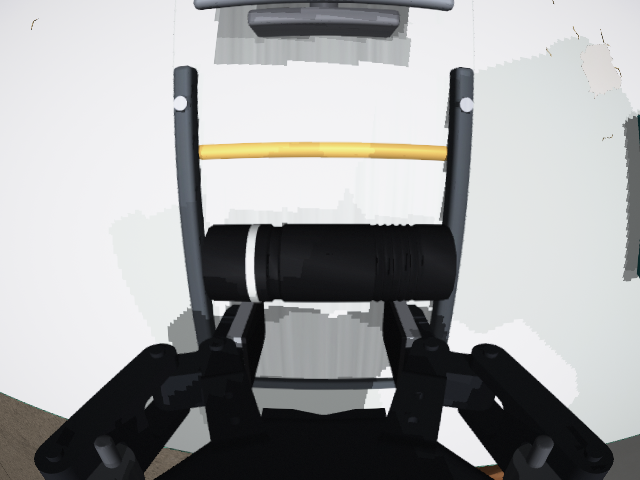

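Emit:
jog_arm --moves '[[[-0.01,0,0,0],[-0.02,0,0,0],[-0.03,0,0,0],[-0.04,0,0,0],[-0.05,0,0,0],[-0.06,0,0,0],[-0.07,0,0,0],[-0.08,0,0,0],[-0.09,0,0,0],[-0.1,0,0,0]]]'

```text
time: 12.87
tool_pos: [0.4901, 0.0452, 0.0117]
orientation: [[-0.995, -0.0, 0.104], [-0.104, 0.0, -0.995], [0.0, -1.0, -0.0]]
force: [0.5, -1.0, -0.1]
gripper_width: 0.051
```

Emit:
jog_arm --moves '[[[-0.005,0,0,0],[-0.01,0,0,0],[-0.015,0,0,0],[-0.02,0,0,0],[-0.025,0,0,0],[-0.03,0,0,0],[-0.035,0,0,0],[-0.04,0,0,0],[-0.045,0,0,0],[-0.05,0,0,0]]]'

```text
time: 13.7
tool_pos: [0.5, 0.0463, 0.0117]
orientation: [[-0.995, -0.0, 0.104], [-0.104, 0.0, -0.995], [0.0, -1.0, -0.0]]
force: [-0.3, 0.5, -0.8]
gripper_width: 0.0512
```

Run:
```python
from go import *
info()
m=manip.camera_model('wrist');np.save('w10.npy',m,allow_pickle=True)
cv2.imwrite("pics/w10.png",manip.read_camera('wrist')[:,:,::-1])
```

```text
t 13.7 world [0.5    0.0463 0.0117] gauge [-0.0369 -0.0005  0.0117] F gauge [-0.28  0.53 -0.81] tz ang -84.05
```

View pics/w10.png

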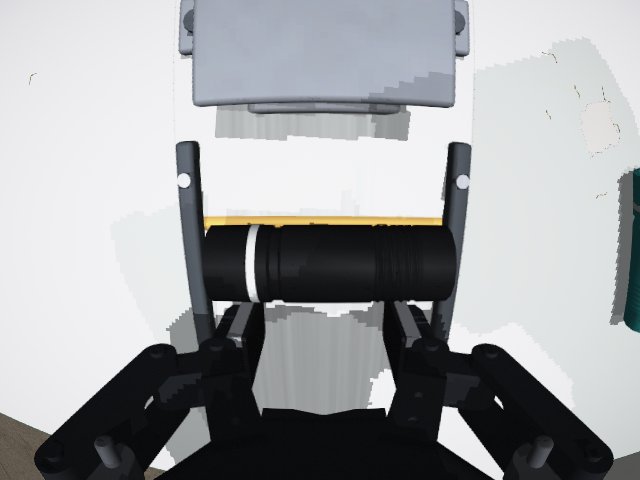

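Emit:
jog_arm --moves '[[[-0.005,0,0,0],[-0.01,0,0,0],[-0.015,0,0,0],[-0.02,0,0,0],[-0.025,0,0,0],[-0.03,0,0,0],[-0.035,0,0,0],[-0.04,0,0,0],[-0.045,0,0,0],[-0.05,0,0,0]]]'

```text
time: 14.58
tool_pos: [0.51, 0.0473, 0.0118]
orientation: [[-0.995, 0.0, 0.104], [-0.104, 0.0, -0.995], [-0.0, -1.0, -0.0]]
force: [-0.1, 0.0, -0.1]
gripper_width: 0.051
```

Run:
```python
from go import *
info()
m=manip.camera_model('wrist');np.save('w11.npy',m,allow_pickle=True)
cv2.imwrite("pics/w11.png",manip.read_camera('wrist')[:,:,::-1])
info()
```

```text
t 14.58 world [0.51   0.0473 0.0118] gauge [-0.0268 -0.0005  0.0118] F gauge [-0.06  0.05 -0.08] tz ang -84.04
t 14.63 world [0.5102 0.0474 0.0118] gauge [-0.0266 -0.0005  0.0118] F gauge [-1.28 -0.04 -0.35] tz ang -84.05
```

View pics/w11.png

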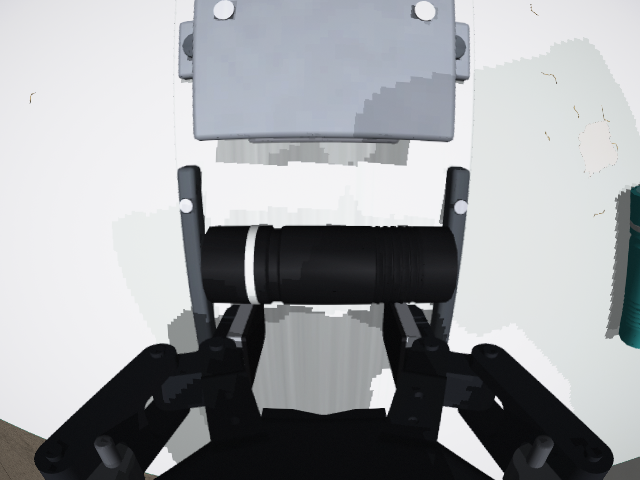

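Emit:
jog_arm --moves '[[[-0.003,0,0,0],[-0.006,0,0,0],[-0.009,0,0,0],[-0.012,0,0,0],[-0.015,0,0,0],[-0.018,0,0,0],[-0.021,0,0,0],[-0.024,0,0,0],[-0.027,0,0,0],[-0.03,0,0,0]]]'

```text
time: 15.47
tool_pos: [0.5158, 0.0479, 0.0117]
orientation: [[-0.995, 0.0, 0.104], [-0.104, 0.0, -0.995], [-0.0, -1.0, -0.0]]
force: [-0.0, -0.4, -0.9]
gripper_width: 0.0517
```

Emit:
jog_arm --moves '[[[-0.003,0,0,0],[-0.006,0,0,0],[-0.009,0,0,0],[-0.012,0,0,0],[-0.015,0,0,0],[-0.018,0,0,0],[-0.021,0,0,0],[-0.024,0,0,0],[-0.027,0,0,0],[-0.03,0,0,0]]]'

```text
time: 16.3
tool_pos: [0.5218, 0.0486, 0.0117]
orientation: [[-0.995, 0.0, 0.104], [-0.104, 0.0, -0.995], [-0.0, -1.0, -0.0]]
force: [0.6, -0.4, 0.5]
gripper_width: 0.0513
```

Run:
```python
from go import *
info()
m=manip.camera_model('wrist');np.save('w12.npy',m,allow_pickle=True)
cv2.imwrite("pics/w12.png",manip.read_camera('wrist')[:,:,::-1])
info()
cv2.imwrite("pics/sd12.png",cv2.resize(manip.read_camera('side')[200:300,230:400,::-1],None,fx=4.5,fy=4.5))
```

```text
t 16.3 world [0.5218 0.0486 0.0117] gauge [-0.0149 -0.0006  0.0117] F gauge [ 0.52 -0.42  0.54] tz ang -84.05
t 16.35 world [0.5219 0.0486 0.0118] gauge [-0.0148 -0.0006  0.0118] F gauge [0.27 0.25 0.72] tz ang -84.05
```

View pics/w12.png

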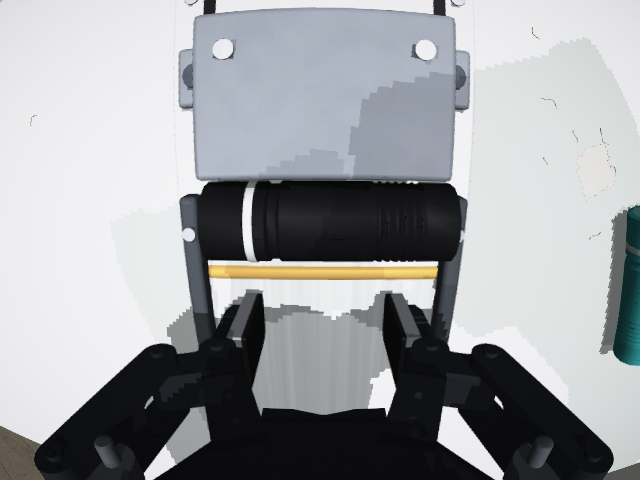

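View pics/sd12.png

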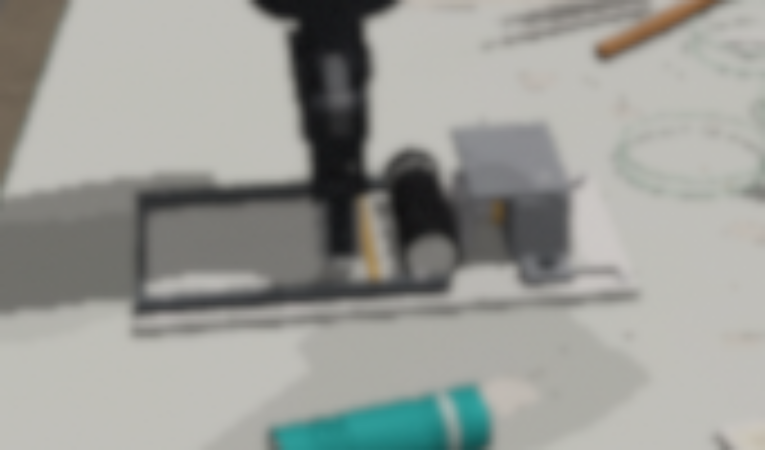

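Run:
```python
from go import *
for f,r in (('w11',(225,303)),('w12',(182,262))):
    m=np.load(f+'.npy',allow_pickle=True).item()
    im=cv2.imread(f'pics/{f}.png').max(2)
    z=.0245 if f=='w11' else .023
    g=lambda u,v:(G.T@(plane('wrist',u,v,z,m)-O)).round(4)
    for u in (300,340): 
        col=im[:,u]; 
        print(f,u,g(u,r[0]),g(u,r[1]),col[r[0]-6:r[0]+6],col[r[1]-6:r[1]+6])
```

```text
w11 300 [0.0133 0.0091 0.0245] [-0.0185  0.0098  0.0245] [232 233 232 232 233 222 161  13  13  14  16  15] [ 18  17  17  16  15  12  23  93 231 130 121 121]
w11 340 [ 0.0132 -0.0055  0.0245] [-0.0185 -0.0059  0.0245] [239 239 239 238 239 219  94  12  13  13  15  14] [ 21  19  18  17  17  14  22  82 235 236 236 236]
w12 300 [0.0407 0.0088 0.023 ] [0.0102 0.0094 0.023 ] [142 127 105  82  79   7   8  10  11  11  17  19] [ 19  17  16  14  13 159 221 233 233 226 212 207]
w12 340 [ 0.0407 -0.0055  0.023 ] [ 0.0102 -0.0058  0.023 ] [146 132 107  81  80   8   8  10  10  10  11  10] [ 17  16  15  13  14 108 216 239 239 234 225 206]
```

Emit:
jog_arm --moves '[[[-0.006,0,0,0],[-0.012,0,0,0],[-0.018,0,0,0],[-0.024,0,0,0],[-0.03,0,0,0],[-0.036,0,0,0],[-0.042,0,0,0],[-0.048,0,0,0],[-0.054,0,0,0],[-0.06,0,0,0]]]'

```text
time: 17.23
tool_pos: [0.5338, 0.0498, 0.0118]
orientation: [[-0.995, 0.0, 0.104], [-0.104, 0.0, -0.995], [-0.0, -1.0, -0.0]]
force: [-1.0, -0.8, -0.3]
gripper_width: 0.0512
```

```bash
cat > fm.py <<'E'
from go import *
F=[]
for i in range(8):
    s=manip.read_state();F.append(G.T@s['force']);im=manip.read_camera('wrist')
m=manip.camera_model('wrist')
F=np.array(F);print('Fx mean',F[:,0].mean().round(2),'sd',F[:,0].std().round(2));info()
import sys
cv2.imwrite(f'pics/{sys.argv[1]}.png',im[:,:,::-1])
g=im.max(2).astype(float)
for u in (300,340):
    col=g[200:300,u]
    i=np.where(col<40)[0]; j=i[i<95].max() if len(i) else 0
    # lower edge of tube: first rise>90 after the dark run beginning at first dark
    k=i[0]
    while k<99 and col[k]<90:k+=1
    fr=(90-col[k-1])/(col[k]-col[k-1])
    v=200+k-1+fr+0
    print(u,v.round(2),'axis x',((G.T@(plane('wrist',u,v,.023,m)-O))[0]+.015).round(4))
E
python3 fm.py w13
```

```text
Fx mean -0.16 sd 0.49
t 17.63 world [0.5336 0.0498 0.0118] gauge [-0.003  -0.0006  0.0118] F gauge [ 0.29 -0.48  1.65] tz ang -84.04
300 291.14 axis x 0.0248
340 291.34 axis x 0.0247
```

View pics/w13.png

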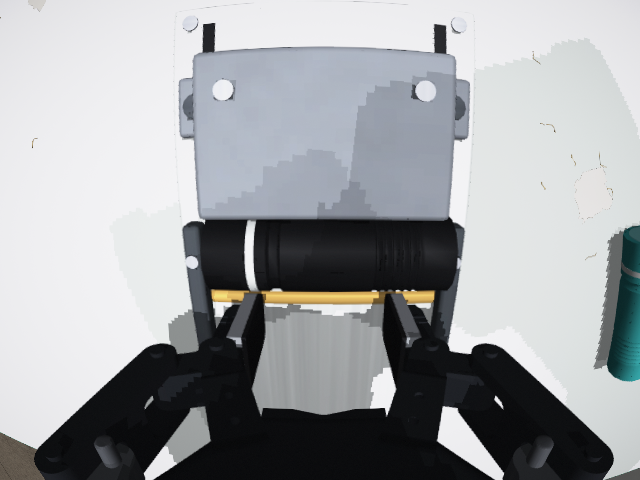

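Run:
```python
from go import *
for f,v in (('w11',(139,140)),('w12',(180,181)),('w10',(105,106))):
    m=np.load(f+'.npy',allow_pickle=True).item()
    for z in (.046,.049,.051): print(f,z,[(G.T@(plane('wrist',325,x,z,m)-O))[0].round(4) for x in v],)
    print(-np.array(m['R']).T@m['t'])
m=np.load('w11.npy',allow_pickle=True).item()
```

```text
w11 0.046 [np.float64(0.0451), np.float64(0.0448)]
w11 0.049 [np.float64(0.0452), np.float64(0.0449)]
w11 0.051 [np.float64(0.0453), np.float64(0.045)]
[0.58541694 0.05643757 0.154772  ]
w12 0.046 [np.float64(0.0449), np.float64(0.0446)]
w12 0.049 [np.float64(0.0453), np.float64(0.045)]
w12 0.051 [np.float64(0.0456), np.float64(0.0453)]
[0.5972607  0.05766766 0.15474716]
w10 0.046 [np.float64(0.045), np.float64(0.0447)]
w10 0.049 [np.float64(0.0448), np.float64(0.0445)]
w10 0.051 [np.float64(0.0447), np.float64(0.0444)]
[0.57541687 0.05538889 0.15474781]
```

Emit:
jog_arm --moves '[[[-0.0025,0,0,0],[-0.005,0,0,0],[-0.0075,0,0,0],[-0.01,0,0,0],[-0.0125,0,0,0],[-0.015,0,0,0],[-0.015,0,0,0]]]'

```text
time: 18.22
tool_pos: [0.5368, 0.0501, 0.0117]
orientation: [[-0.995, 0.0, 0.104], [-0.104, 0.0, -0.995], [-0.0, -1.0, -0.0]]
force: [0.5, -0.1, -0.1]
gripper_width: 0.0511
```

```bash
python3 fm.py w14
```

```text
Fx mean -0.02 sd 0.68
t 18.62 world [0.5367 0.0501 0.0118] gauge [ 0.     -0.0006  0.0118] F gauge [-0.15 -0.16  0.18] tz ang -84.05
300 298.19 axis x 0.0247
340 298.48 axis x 0.0246
```

Tube not yet touched; advance 1.5 mm more.

Emit:
jog_arm --moves '[[[-0.0025,0,0,0],[-0.005,0,0,0],[-0.0075,0,0,0],[-0.0075,0,0,0]]]'

```text
time: 18.95
tool_pos: [0.5383, 0.0503, 0.0118]
orientation: [[-0.995, 0.0, 0.104], [-0.104, 0.0, -0.995], [-0.0, -1.0, -0.0]]
force: [-0.0, 1.0, 0.2]
gripper_width: 0.0517
```

```bash
python3 fm.py w15
```

```text
Fx mean 0.07 sd 0.29
t 19.35 world [0.5381 0.0502 0.0117] gauge [ 0.0015 -0.0006  0.0117] F gauge [ 1.02 -0.12 -0.4 ] tz ang -84.05
300 283.4 axis x 0.0327
340 224.0 axis x 0.0565
```

View pics/w15.png

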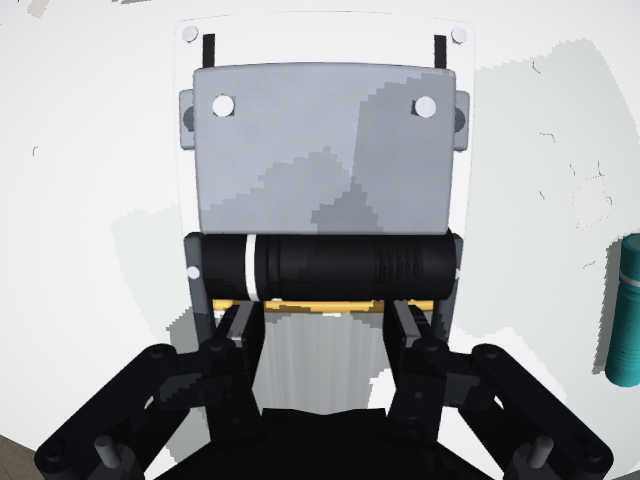

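Run:
```python
s=open('fm.py').read()
a=s.index("    col=g[200"); b=s.index("    print(u,v")
s=s[:a]+"""    col=g[:,u]; k=270
    while col[k]<90:k+=1
    v=k-1+(90-col[k-1])/(col[k]-col[k-1])
"""+s[b:]
open('fm.py','w').write(s)
from go import *
```

Emit:
jog_arm --moves '[[[-0.0025,0,0,0],[-0.005,0,0,0],[-0.005,0,0,0],[-0.005,0,0,0]]]'

```text
time: 19.68
tool_pos: [0.5392, 0.0504, 0.0117]
orientation: [[-0.995, 0.0, 0.104], [-0.104, 0.0, -0.995], [-0.0, -1.0, -0.0]]
force: [0.5, -0.3, -0.4]
gripper_width: 0.0511
```

```bash
python3 fm.py w16
```

```text
Fx mean 0.2 sd 0.57
t 20.08 world [0.5392 0.0504 0.0118] gauge [ 0.0025 -0.0006  0.0118] F gauge [ 1.56 -0.41  0.11] tz ang -84.05
300 299.78 axis x 0.0265
340 300.17 axis x 0.0263
```

Emit:
jog_arm --moves '[[[-0.0025,0,0,0],[-0.005,0,0,0],[-0.005,0,0,0],[-0.005,0,0,0]]]'

```text
time: 20.42
tool_pos: [0.5401, 0.0505, 0.0117]
orientation: [[-0.995, -0.0, 0.104], [-0.104, 0.0, -0.995], [0.0, -1.0, -0.0]]
force: [-0.2, 0.2, 0.3]
gripper_width: 0.0516
```

```bash
python3 fm.py w17
```

```text
Fx mean -0.1 sd 0.41
t 20.82 world [0.5402 0.0505 0.0118] gauge [ 0.0035 -0.0006  0.0118] F gauge [ 0.2  -0.35  0.45] tz ang -84.05
300 300.48 axis x 0.0272
340 300.62 axis x 0.0271
```

Emit:
jog_arm --moves '[[[-0.0025,0,0,0],[-0.005,0,0,0],[-0.005,0,0,0],[-0.005,0,0,0]]]'

```text
time: 21.15
tool_pos: [0.5409, 0.0505, 0.0116]
orientation: [[-0.995, -0.0, 0.104], [-0.104, -0.0, -0.995], [0.0, -1.0, 0.0]]
force: [-3.4, -1.3, 1.2]
gripper_width: 0.0514
```

```bash
python3 fm.py w18
```

```text
Fx mean -2.22 sd 0.62
t 21.55 world [0.5411 0.0505 0.0117] gauge [ 0.0045 -0.0006  0.0117] F gauge [-1.98 -0.38  0.1 ] tz ang -84.04
300 301.59 axis x 0.0277
340 301.59 axis x 0.0277
```

Emit:
jog_arm --moves '[[[-0.0025,0,0,0],[-0.005,0,0,0],[-0.005,0,0,0],[-0.005,0,0,0]]]'

```text
time: 21.88
tool_pos: [0.5421, 0.0507, 0.0117]
orientation: [[-0.995, -0.0, 0.104], [-0.104, 0.0, -0.995], [0.0, -1.0, -0.0]]
force: [-2.7, -1.3, -0.2]
gripper_width: 0.0516
```

```bash
python3 fm.py w19
```

```text
Fx mean -2.43 sd 0.64
t 22.28 world [0.5421 0.0507 0.0117] gauge [ 0.0054 -0.0006  0.0117] F gauge [-2.28 -0.56  0.41] tz ang -84.04
300 301.59 axis x 0.0287
340 301.59 axis x 0.0287
```

Emit:
jog_arm --moves '[[[-0.0025,0,0,0],[-0.005,0,0,0],[-0.0075,0,0,0],[-0.0075,0,0,0]]]'

```text
time: 22.62
tool_pos: [0.5435, 0.0508, 0.0117]
orientation: [[-0.995, -0.0, 0.104], [-0.104, -0.0, -0.995], [0.0, -1.0, 0.0]]
force: [-4.0, -0.7, 1.5]
gripper_width: 0.051
```

```bash
python3 fm.py w20
```

```text
Fx mean -4.55 sd 0.54
t 23.02 world [0.5435 0.0508 0.0117] gauge [ 0.0069 -0.0006  0.0117] F gauge [-4.5  -1.08  0.36] tz ang -84.05
300 301.58 axis x 0.0301
340 301.58 axis x 0.0301
```

Emit:
jog_arm --moves '[[[0,0,0,0],[0,0,0,0],[0,0,0,0],[0,0,0,0],[0,0,0,0],[0,0,0,0],[0,0,0,0],[0,0,0,0],[0,0,0,0],[0,0,0,0]]]'

```text
time: 23.85
tool_pos: [0.5437, 0.0508, 0.0118]
orientation: [[-0.995, 0.0, 0.104], [-0.104, 0.0, -0.995], [-0.0, -1.0, -0.0]]
force: [-4.3, -1.5, 0.6]
gripper_width: 0.051
```

```bash
python3 fm.py w21
python3 - <<'E'
from go import *
cv2.imwrite("pics/sd21.png",cv2.resize(manip.read_camera('side')[200:300,230:400,::-1],None,fx=4.5,fy=4.5))
E
```

```text
Fx mean -4.49 sd 0.46
t 24.25 world [0.5436 0.0508 0.0117] gauge [ 0.007  -0.0006  0.0117] F gauge [-4.31 -0.88 -0.42] tz ang -84.05
300 301.58 axis x 0.0302
340 301.59 axis x 0.0302
```

View pics/w21.png

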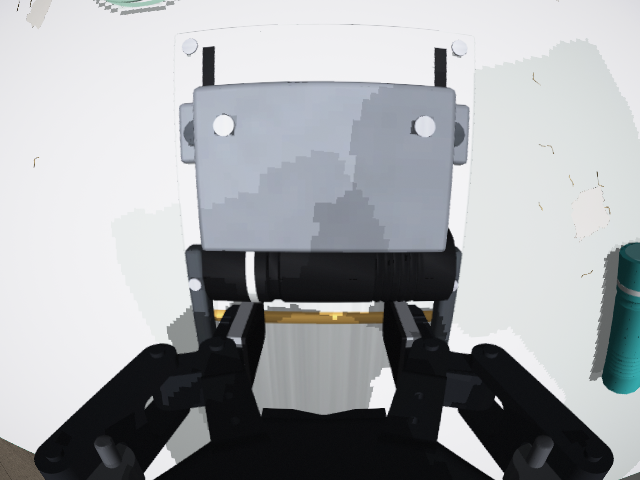

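View pics/sd21.png

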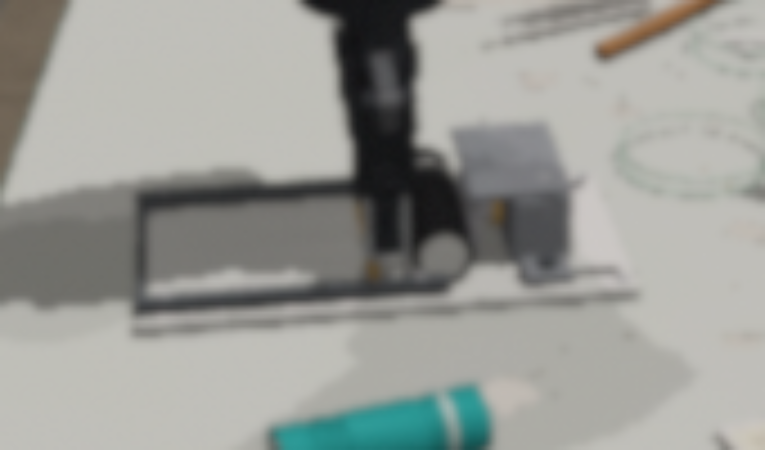

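Emit:
jog_arm --moves '[[[0.001,0,0,0],[0.002,0,0,0],[0.003,0,0,0],[0.004,0,0,0],[0.005,0,0,0],[0.006,0,0,0],[0.007,0,0,0],[0.008,0,0,0],[0.009,0,0,0],[0.01,0,0,0]]]'

```text
time: 25.13
tool_pos: [0.5418, 0.0507, 0.0118]
orientation: [[-0.995, 0.0, 0.104], [-0.104, 0.0, -0.995], [-0.0, -1.0, -0.0]]
force: [-1.4, -1.6, -1.1]
gripper_width: 0.0514
```

Emit:
jog_arm --moves '[[[0.001,0,0,0],[0.002,0,0,0],[0.003,0,0,0],[0.004,0,0,0],[0.005,0,0,0],[0.006,0,0,0],[0.007,0,0,0],[0.008,0,0,0],[0.009,0,0,0],[0.01,0,0,0]]]'

```text
time: 25.97
tool_pos: [0.5399, 0.0505, 0.0119]
orientation: [[-0.995, 0.0, 0.104], [-0.104, 0.0, -0.995], [-0.0, -1.0, -0.0]]
force: [1.0, 0.4, 0.4]
gripper_width: 0.0513
```

Emit:
jog_arm --moves '[[[0.002,0,0,0],[0.005,0,0,0],[0.01,0,0,0],[0.015,0,0,0],[0.02,0,0,0],[0.03,0,0,0],[0.04,0,0,0],[0.05,0,0,0],[0.06,0,0,0],[0.07,0,0,0]]]'

```text
time: 26.8
tool_pos: [0.5255, 0.0489, 0.0117]
orientation: [[-0.995, -0.0, 0.104], [-0.104, 0.0, -0.995], [0.0, -1.0, -0.0]]
force: [-0.1, -0.1, -0.3]
gripper_width: 0.0513
```

Run:
```python
from go import *
info()
cv2.imwrite("pics/w22.png",manip.read_camera('wrist')[:,:,::-1])
```

```text
t 26.8 world [0.5255 0.0489 0.0117] gauge [-0.0113 -0.0006  0.0117] F gauge [-0.1  -0.14 -0.29] tz ang -84.04
```

View pics/w22.png

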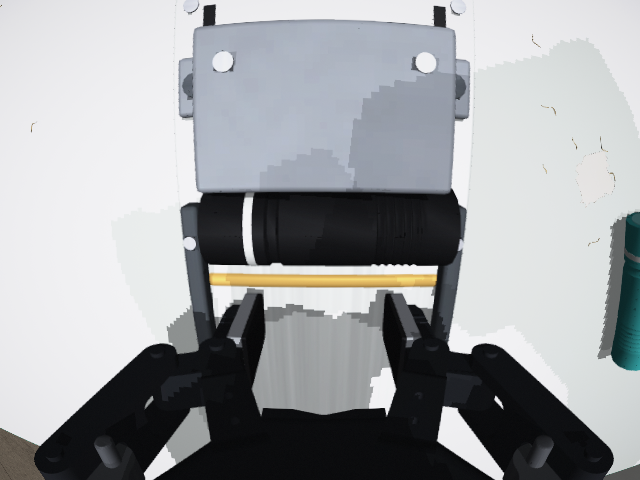

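Tube rests near the stop, fingers well behind. Back off more, then raise.

Emit:
jog_arm --moves '[[[0.05,0,0,0],[0.1,0,0,0],[0.15,0,0,0],[0.15,-0.1,0,0],[0.15,-0.2,0,0],[0.15,-0.35,0,0],[0.15,-0.5,0,0],[0.15,-0.5,0,0],[0.15,-0.5,0,0],[0.15,-0.5,0,0]]]'

```text
time: 27.68
tool_pos: [0.4951, 0.0456, 0.1115]
orientation: [[-0.995, -0.0, 0.104], [-0.104, -0.0, -0.995], [0.0, -1.0, 0.0]]
force: [-0.0, 0.1, -0.5]
gripper_width: 0.0516
```

Run:
```python
from go import *
for k in range(2):
    m=manip.camera_model('wrist')
    im=manip.read_camera('wrist')[:,:,::-1]
    mk=(im.max(2)<45).astype(np.uint8);mk[260:]=0;mk[:,:200]=0;mk[:,450:]=0
    info()
    np.save(f'w23{k}.npy',m,allow_pickle=True);cv2.imwrite(f"pics/w23{k}.png",im)
    for i in range(12): manip.read_camera('side')
s=manip.read_camera('scene')[:,:,::-1]
cv2.imwrite("pics/s23.png",cv2.resize(s[180:330,240:440],None,fx=4,fy=4))
```

```text
t 27.73 world [0.4949 0.0456 0.111 ] gauge [-0.042  -0.0007  0.111 ] F gauge [-0.87 -0.11  0.19] tz ang -84.04
t 28.38 world [0.4959 0.0458 0.1117] gauge [-0.041  -0.0005  0.1117] F gauge [-0.23 -0.16 -0.16] tz ang -84.04
```

View pics/w231.png

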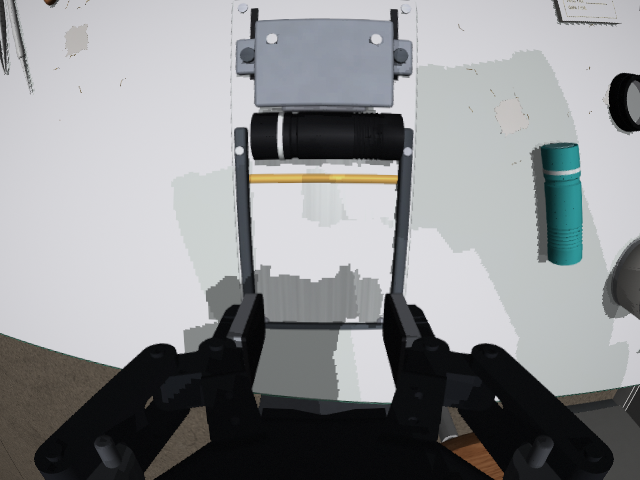

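View pics/s23.png

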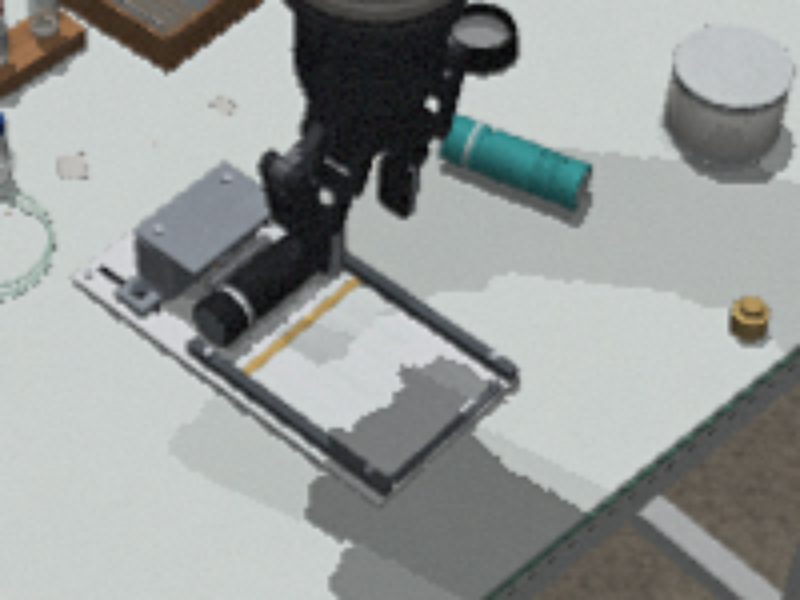

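Run:
```python
from go import *
for k in range(2):
    m=np.load(f'w23{k}.npy',allow_pickle=True).item();im=cv2.imread(f'pics/w23{k}.png').max(2)
    for u in (310,350,390):
        col=im[:,u]; v=140
        while col[v]<90:v+=1
        w=135
        while col[w]<60:w-=1
        print(k,u,[(G.T@(plane('wrist',u,x,.023,m)-O)).round(4) for x in (w+.5,v-.5)])
print(manip.job_done()); info()
```

```text
0 310 [array([0.0445, 0.0084, 0.023 ]), array([0.0139, 0.0085, 0.023 ])]
0 350 [array([ 0.0439, -0.0161,  0.023 ]), array([ 0.0139, -0.0163,  0.023 ])]
0 390 [array([ 0.0427, -0.041 ,  0.023 ]), array([ 0.0137, -0.0415,  0.023 ])]
1 310 [array([0.0441, 0.0086, 0.023 ]), array([0.0141, 0.0088, 0.023 ])]
1 350 [array([ 0.0441, -0.0158,  0.023 ]), array([ 0.0141, -0.016 ,  0.023 ])]
1 390 [array([ 0.0429, -0.0407,  0.023 ]), array([ 0.0132, -0.0413,  0.023 ])]
the job is handed in; nothing more can be done
None
the job is handed in; nothing more can be done
```

The job is done and handed in. The black lens tube is lying at rest between the sill and the stop; `job_done()` gave no verdict.

- **Placing:** I picked up the tube and laid it across the lane about 50 mm before the sill. It was square and about 2 mm off the centre line when I let go.
- **Pressing the stop:** I rolled the tube over the sill with both open fingers. It rolled on by itself for a few millimetres after the crest. The fingers first felt the stop when the tube's axis was about 28 mm past the sill. I pressed in an estimated 2.5 to 3 mm, judged from the tool's travel and a steady push of about 4.5 N, and held it for about 2 s. The stop's travel was never read directly.
- **Backing off:** I backed off slowly and raised the arm clear of everything.

My last checks, two wrist pictures about 0.6 s apart, agreed within 1 mm. They put the tube's axis about 29 mm past the sill, square across the lane and at rest.

- **Stop sprung back:** I only infer this, because the roof hides the stop plate. The push had dropped to nothing, and the tube was back at about where it first met the stop.
- **Image estimates of the tube and stop:** these differed by 1 to 3 mm depending on height and view, so I relied on the force to find contact.
- **Tin and turquoise look-alike:** the arm never went near either, and they look undisturbed in the last picture.

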